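# Clear the gate's swing and hold the sagging-bolt gate ajar

## Task

Three tube racks stand in the way of the shaker guard's gate: first set them in a straight, even row with their short sides against the low stop strip, one centred on each white mark and square to the strip, in any order. Then undo the gate's barrel bolt, which sags, by raising it by its red knob so that its tip passes over the bent lip of the keeper while you pull it back towards the hinge, swing the gate towards the robot until its free end stands about 10 cm open, and finish while still holding it there, since it springs shut. Do not let the gate hit the racks, and leave the other things on the bench where they are.

Things in the scene. Friction and masses are not known exactly. Their poses are not given: they have to be found in the camera images.
- guard: Low fixed bench guard in front of a shaker: aluminium posts, clear panels, 150 mm high, 600 mm long. Origin on the bench in the gate's plane; x points away from the robot through the closed gate, y to the left along the guard. The gate fills y from -110 to +140 mm; the keeper, 198 mm high, stands on the post at y = -142 mm.
- hinge (a point): Point on the gate's vertical hinge axis: guard frame x 0, y +140 mm, height 140 mm (the gate's left end).
- gate (a joint): Gate angle in rad: 0 closed (in line with the guard), grows as the right-hand end swings towards the robot, stop at 0.95. Aluminium frame with clear panel, 250 mm long, 20 mm thick, 20 to 150 mm high. Its hinge is sprung shut: about 0.3 N m when closed, 0.5 N m at 0.4 rad; let go, it shuts.
- gate_edge (a point): Top of the gate's free stile (the upright at its right-hand end), 250 mm from the hinge axis, height 150 mm.
- bolt (a joint): Travel in m of the barrel bolt along the gate's top rail: 0 fully shot into the keeper, grows as it is pulled along the gate towards the hinge (guard +y while closed), end stop at 0.034. It starts between 0 and 0.004 and clears the keeper from about 0.025. Light friction (1 to 2 N); it stays where it is left.
- bolt_lift (a joint): Height in m by which the bolt is raised in its tall worn guides: 0 sagging (its weight, 0.18 kg, pulls it down), at most 0.016. The bolt stays level. A tooth under its tip sits behind the keeper's bent lip and clears it only when raised by more than 0.008; it must stay raised until it has been drawn about 0.022, after which it may drop.
- knob (a point): Grip point on the axis of the bolt's red knob: an upright round peg, 16 mm in diameter, free from 176 to 230 mm above the bench while sagging; this point is then at 212 mm. It is 155 mm from the hinge axis with the bolt shot, 121 mm fully drawn. The guides beside it (192 and 228 mm from the hinge) reach 194 mm high. Grip it from above, fingers on the robot side and the far side.
- bolt_tip (a point): Underside of the tooth at the bolt's tip, 125 mm beyond the knob towards the keeper.
- strip: Low aluminium stop strip fixed on the bench between the robot and the gate, 270 mm long (along its y), 10 mm high, 12 mm wide. Its three white marks lie on the side away from the robot. Origin on the bench at the centre of the middle rack place; the strip's stop face is at x = -30.5 mm, x points away from the robot.
- bay_left (a point): Bench point at the centre of the left white mark's rack place (strip y +90 mm): a rack that touches the strip and covers the mark centrally has its origin here. The white marks are flat, 66 mm (away from the strip) x 56 mm.
- bay_mid (a point): The same for the middle mark.
- bay_right (a point): The same for the right mark (strip y -90 mm).
- rack_blue: Loose blue plastic rack with white tube caps, 60 mm along its x, 50 mm along its y, 40 mm high (caps to 45 mm), about 0.16 kg. Origin at the centre of its underside. It may be gripped across its 50 mm width or pushed.
- rack_red: Loose red plastic rack with white tube caps, 60 mm along its x, 50 mm along its y, 40 mm high (caps to 45 mm), about 0.16 kg. Origin at the centre of its underside. It may be gripped across its 50 mm width or pushed.
- rack_yellow: Loose yellow plastic rack with white tube caps, 60 mm along its x, 50 mm along its y, 40 mm high (caps to 45 mm), about 0.16 kg. Origin at the centre of its underside. It may be gripped across its 50 mm width or pushed.
- beaker: Bystander, loose: glass beaker, 68 mm across, 90 mm tall. Origin at the centre of its underside.
- reagent: Bystander, loose: amber bottle with black cap, 64 mm across, 130 mm tall. Origin at the centre of its underside.
- tip_box: Bystander, loose: grey pipette-tip box with blue lid, 120 x 80 x 63 mm. Origin at the centre of its underside.
- salt_jar: Bystander, loose: white jar with red cap, 70 mm across, 90 mm tall. Origin at the centre of its underside.
- timer: Bystander, loose: flat white bench timer, 60 x 70 x 18 mm. Origin at the centre of its underside.
Not all that is in view belongs to the job. Leave any green look-alike of the rack_blue alone.

How it is judged (in metres and radians):
On the way, in this order (a step that is already met when the one before it is completed fails the run):
1. the racks stand in an even row on the marks, gate still closed and bolted (horizontal distance between any of rack_blue, rack_red, rack_yellow and bay_left below 0.01 m and horizontal distance between any of rack_blue, rack_red, rack_yellow and bay_mid below 0.01 m and horizontal distance between any of rack_blue, rack_red, rack_yellow and bay_right below 0.01 m and angle between the x axis of each of rack_blue, rack_red, rack_yellow and the x axis of strip, either way round below 0.12 rad and angle between each of rack_blue, rack_red, rack_yellow's own z axis and vertical below 0.1 rad and linear speed of each of rack_blue, rack_red, rack_yellow below 0.02 m/s and value of joint bolt below 0.015 m and value of joint gate below 0.05 rad), for 0.2 s.
2. the bolt is drawn clear of the keeper (value of joint bolt above 0.025 m), for 0.1 s.
At the end, for the whole second after the job is handed in: Each bay point has a rack within 10 mm; racks square to the strip within 0.12 rad, upright, at rest. The gate stands still at 0.26 to 0.60 rad (free end 65 to 145 mm open), bolt drawn over 12 mm, held by the fingers (over 1 N), touching no rack or bystander (horizontal distance between any of rack_blue, rack_red, rack_yellow and bay_left below 0.01 m and horizontal distance between any of rack_blue, rack_red, rack_yellow and bay_mid below 0.01 m and horizontal distance between any of rack_blue, rack_red, rack_yellow and bay_right below 0.01 m and angle between the x axis of each of rack_blue, rack_red, rack_yellow and the x axis of strip, either way round below 0.12 rad and angle between each of rack_blue, rack_red, rack_yellow's own z axis and vertical below 0.1 rad and linear speed of each of rack_blue, rack_red, rack_yellow below 0.02 m/s and value of joint gate between 0.26 and 0.6 rad and velocity of joint gate between -0.05 and 0.05 rad/s and value of joint bolt above 0.012 m and contact force between the fingers and gate above 1 N and not (contact force between gate and rack_blue above 0.3 N) and not (contact force between gate and rack_red above 0.3 N) and not (contact force between gate and rack_yellow above 0.3 N) and not (contact force between gate and beaker above 0.3 N) and not (contact force between gate and reagent above 0.3 N) and not (contact force between gate and tip_box above 0.3 N) and not (contact force between gate and salt_jar above 0.3 N) and not (contact force between gate and timer above 0.3 N)); the arm keeps its last pose, push and grip.
It fails at once if the gate strikes a rack or a bystander (contact force between gate and rack_blue above 2 N or contact force between gate and rack_red above 2 N or contact force between gate and rack_yellow above 2 N or contact force between gate and beaker above 2 N or contact force between gate and reagent above 2 N or contact force between gate and tip_box above 2 N or contact force between gate and salt_jar above 2 N or contact force between gate and timer above 2 N).
It fails at once if a bystander is moved by more than 20 mm or tipped (distance of any of beaker, reagent, tip_box, salt_jar, timer from where it was at the start of the episode above 0.02 m or angle between any of beaker, reagent, tip_box, salt_jar, timer's own z axis and vertical above 0.3 rad).
It fails at once if a rack is tipped over (angle between any of rack_blue, rack_red, rack_yellow's own z axis and vertical above 0.7 rad).
It also fails if it takes over 61 s, if anything falls off the work surface, if the arm or the gripper's body presses on something with over 40 N, if the wrist force passes 120 N, or if a joint passes its speed limit or range.

## Robot

A 6-joint arm with a two-finger parallel gripper is mounted at the origin on the work surface. World frame = base frame: x ahead of the robot, y to its left, z up, the work surface at z = 0. Lengths are in mm, angles in rad, forces in N, time in s.
With the tool pointing down it reaches from about 350 to 775 mm from the base axis. Payload 7.3 kg.
Tool frame: the origin (TCP) lies on the centre line of the jaws, within the pads' length; the fingertips stand 17 mm ahead of it and the grasp point (between the pads) lies 2 mm behind it; z points along the fingers, y is the line along which they close (so a half turn about z gives the same grasp; the last joint's range is limited). The gripper opens to 92 mm and grips with 3 to 60 N. Pads are 19 mm wide; open, the fingers measure 130 mm over their backs; the gripper's body (75 mm by 190 mm) begins 47 mm behind the grasp point.
Start: joints at [1.063, 0.342, 1.524, -0, 1.275, -0.146], TCP at [185.814, 491.036, 243.741] pointing down, gripper open.
Joint ranges: [-2.53, 2.53], [-0.77, 2.02], [0.04, 2.7], [-1, 4.14], [0.28, 2.66], [-3.11, 3.11]. Speed limits (rad/s): [2.57, 2.57, 3.14, 3.14, 3.14, 3.14].

## Interface

Orientations are given as [roll, pitch, yaw] about the fixed x, y, z axes, in that order (R = Rz(yaw) Ry(pitch) Rx(roll)).
In Python, from plant import bot gives the robot as it stands. The module is installed in compiled form; this text tells all that it offers.
- The arm moves only by the shell command python3 -m pendant 'ROWS'. ROWS is JSON, a list of rows, each a list of 3 entries, a list of its own where there are three numbers: the shift along the world's x, y, z as a fraction of full scale, then the turn, a rotation vector about the world's x, y, z as a fraction of full scale, then the opening, from -1 (shut) to 1 (fully open), so that 0 is half open. In form: [[[tx, ty, tz], [rx, ry, rz], claw], ...]. A call has exactly 10 rows; each row shifts and turns the commanded pose from where the row before left it; what a row does not reach is not made up. Full scale, the value 1, is 30 mm for a shift and 0.12 rad for a turn. A row lasts 1/12 s, in which the tool goes at most 41.7 mm and 7.16 degrees, less where a joint would pass 70% of its speed; a pose out of reach is approached as far as the arm can. A call with a number of a shift or a turn outside -1 to 1 is refused whole. A call with a gripper value outside its range is refused whole. The fingers move at their own pace and stop on an object; the grip force is fixed at half the most. Time passes only in rows, so rows that do not move let the fingers close, or fill a call up. It gives the time, the measured TCP pose, the force, the opening and the grip force at its end, in the units of the state.
- bot.get_obs(): the state, without advancing time (a new reading comes with each control period).
- bot.capture(name): name is "scene" or "top" or "wrist"; returns the picture (400x640x3 uint8, blue, green, red); there is no depth.
- bot.camera_params(name): a dict with "fovy" (degrees; the focal length in pixels is half the picture's height over the tangent of half this angle, whatever the lens; pixels are square), "cx", "cy" (the principal point, pixels), "camera_from_world" (4x4, takes a point from world to camera coordinates). Camera axes: x right, y down, z forward; pixel columns grow to the right and rows downward; lengths in mm; the calibration is good to about 2 mm. A picture is of the moment at which its call begins: read the wrist's pose just before it. camera_params takes no time and is no camera call; for the wrist camera it gives the pose at the moment of the call.
- bot.close_job(): hands the job in; it is judged then, once.
The state is a dict: "time": time; "joint_positions": joint angles; "dq": joint speeds; "tau": joint torques, N m; "tool_pos": TCP position; "tcp_rot": TCP orientation; "contact_force": force on the tool from outside, world axes, zero at the start; "moment": the same for the moment, N m; "grip_width": finger opening in mm; "finger_force": force on a finger pad.
Only numpy, scipy, OpenCV 4.12 (cv2) and the standard library are available. Lean on these libraries where they do the work, as an engineer would, in place of code of your own. Each camera call takes 0.05 s, during which the arm holds its last target. There are 200 camera calls.

## Working session

There is one attempt and no reset: what is moved stays moved. The work goes in short steps, Python scripts to look and compute and a shell command to move; the robot and the scene stay as the last step left them, time stands still between calls to the robot, and variables do not carry over. Pictures are saved under pics/ and viewed, at most 10 in all, crops included, and the job is handed in when it is done.

```bash
mkdir -p pics
python3 - <<'E'
from plant import bot
import cv2,numpy as np
o=bot.get_obs();print({k:np.round(v,3).tolist() for k,v in o.items()})
for n in ("scene","top"):
    im=bot.capture(n);cv2.imwrite(f"pics/{n}0.png",im);p=bot.camera_params(n);print(n,p['fovy'],p['cx'],p['cy'],np.round(p['camera_from_world'],3).tolist())
E
```

```text
{'time': 0.0, 'joint_positions': [1.063, 0.343, 1.525, -0.0, 1.275, -0.146], 'dq': [0.001, -0.0, 0.001, -0.001, -0.0, -0.0], 'tau': [0.001, -43.125, -24.421, 0.072, 0.056, -0.0], 'tool_pos': [185.624, 490.685, 243.035], 'tcp_rot': [-3.14, -0.0, 2.78], 'contact_force': [-0.531, 0.44, 1.059], 'moment': [-0.001, -0.014, 0.002], 'finger_force': 0.0, 'grip_width': 91.816}
scene 48.49482040368146 317.48830295316225 201.60192415416935 [[0.885, 0.466, -0.015, -437.08], [0.266, -0.531, -0.805, -34.457], [-0.383, 0.708, -0.594, 1506.161], [0.0, 0.0, 0.0, 1.0]]
top 51.09800373004886 318.2353947106148 198.64770400669974 [[-0.012, -1.0, 0.008, -10.922], [-0.998, 0.011, -0.068, 500.773], [0.068, -0.009, -0.998, 1447.313], [0.0, 0.0, 0.0, 1.0]]
```

View pics/top0.png

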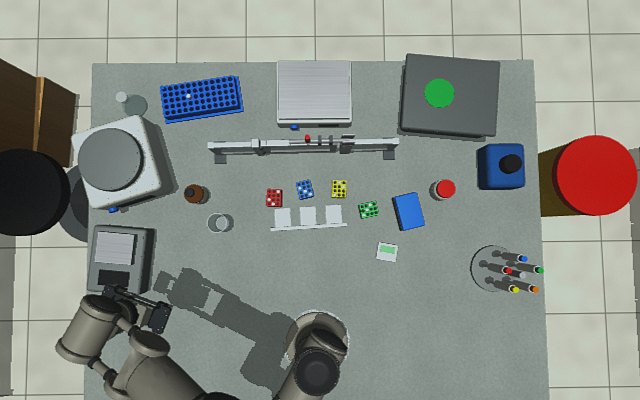

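View pics/scene0.png

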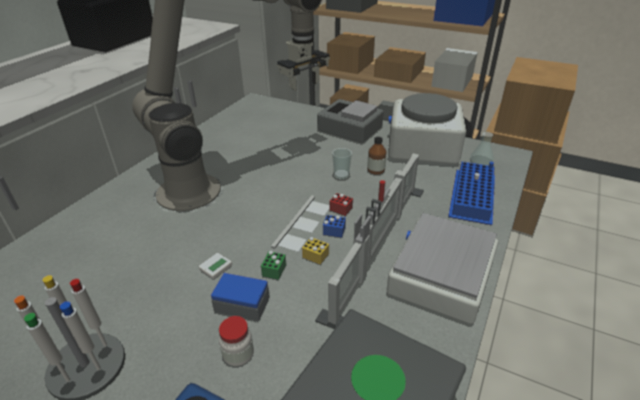

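The top view shows the racks: red (274,197), blue (305,189), yellow (339,188). The marks are at (283,217), (308,216), (334,215), the green look-alike at (369,210), the red knob at about (307,138), the tip box at (408,211) and the beaker at (219,222). The scene view agrees. Next I measure these.

```bash
cat > h.py <<'E'
import cv2,numpy as np
from plant import bot
def cam(n):
    p=bot.camera_params(n);return 200/np.tan(np.radians(p['fovy']/2)),p['cx'],p['cy'],np.array(p['camera_from_world'])
def ray(c,uv,z):
    f,cx,cy,T=c;uv=np.atleast_2d(uv).astype(float)
    d=np.c_[(uv[:,0]-cx)/f,(uv[:,1]-cy)/f,np.ones(len(uv))]@T[:3,:3]
    o=-T[:3,:3].T@T[:3,3]
    return (o+d*((z-o[2])/d[:,2])[:,None])[:,:2]
def proj(c,P):
    f,cx,cy,T=c;q=T[:3,:3]@np.array(P,float)+T[:3,3];return np.array([f*q[0]/q[2]+cx,f*q[1]/q[2]+cy])
H={'red':[(0,9),(171,180)],'yellow':[(20,34)],'blue':[(100,125)],'green':[(45,80)]}
def mask(im,col,s=110,v=60):
    h=cv2.cvtColor(im,cv2.COLOR_BGR2HSV);m=0
    for a,b in H[col]: m=m|cv2.inRange(h,(a,s,v),(b,255,255))
    return m
def whites(im,v=200):
    h=cv2.cvtColor(im,cv2.COLOR_BGR2HSV);return cv2.inRange(h,(0,0,v),(180,45,255))
def rects(m,c,z,amin):
    out=[]
    for k in cv2.findContours(m,cv2.RETR_EXTERNAL,cv2.CHAIN_APPROX_NONE)[0]:
        if cv2.contourArea(k)<amin: continue
        w=ray(c,k[:,0,:],z).astype(np.float32);(x,y),(a,b),t=cv2.minAreaRect(w)
        if a<b:a,b,t=b,a,t+90
        t=(t+90)%180-90
        out.append((round(x),round(y),round(a),round(b),round(float(np.radians(t)),3),np.round(k[:,0].mean(0)).tolist()))
    return out
E
python3 - <<'E'
from h import *
im=cv2.imread('pics/top0.png');c=cam('top')
for col in ('red','blue','yellow','green'): print(col,rects(cv2.morphologyEx(mask(im,col),cv2.MORPH_CLOSE,np.ones((3,3))),c,40,25))
print('white',rects(whites(im,215),c,0,60))
E
```

```text
red [(246, -659, 28, 17, 1.558, [508.0, 270.0]), (505, 138, 59, 51, -0.011, [273.0, 197.0]), (529, -459, 63, 59, 1.56, [446.0, 188.0]), (571, -985, 285, 284, -0.325, [594.0, 176.0])]
blue [(286, -719, 21, 17, 1.559, [524.0, 259.0]), (471, 688, 31, 16, -1.256, [113.0, 209.0]), (454, -329, 119, 81, 0.234, [409.0, 211.0]), (532, 32, 62, 49, 0.233, [304.0, 189.0]), (608, -667, 151, 133, -0.01, [505.0, 165.0]), (854, 389, 277, 138, -1.429, [201.0, 99.0])]
yellow [(183, -683, 21, 20, 1.527, [515.0, 289.0]), (533, -89, 59, 48, -0.014, [339.0, 188.0]), (545, -829, 239, 126, 0.183, [552.0, 185.0])]
green [(460, -188, 61, 49, -1.364, [368.0, 209.0]), (868, -443, 104, 102, -0.034, [439.0, 93.0])]
white []
```

```bash
python3 -m pendant '[[[0.6,-1,0.1],[0,0,0.3],1],[[0.6,-1,0.1],[0,0,0.3],1],[[0.6,-1,0.1],[0,0,0.3],1],[[0.6,-1,0.1],[0,0,0.3],1],[[0.6,-1,0.1],[0,0,0.3],1],[[0.6,-1,0.1],[0,0,0.3],1],[[0.6,-1,0.1],[0,0,0.3],1],[[0.6,-1,0.1],[0,0,0.3],1],[[0.6,-1,0.1],[0,0,0.3],1],[[0.6,-1,0.1],[0,0,0.3],1]]'
python3 -m pendant '[[[0.6,-1,0.3],[0,0,0],1],[[0.6,-1,0.3],[0,0,0],1],[[0.6,-1,0.3],[0,0,0],1],[[0.6,-1,0.3],[0,0,0],1],[[0.6,-1,0.3],[0,0,0],1],[[0,0,0],[0,0,0],1],[[0,0,0],[0,0,0],1],[[0,0,0],[0,0,0],1],[[0,0,0],[0,0,0],1],[[0,0,0],[0,0,0],1]]'
python3 - <<'E'
from h import *
c=cam('wrist');im=bot.capture('wrist');cv2.imwrite('pics/w1.png',im)
T=c[3];print(np.round(T,2).tolist(),-T[:3,:3].T@T[:3,3]);o=bot.get_obs();print(o['tool_pos'],o['tcp_rot'])
for col in ('red','blue','yellow','green'): print(col,rects(cv2.morphologyEx(mask(im,col),cv2.MORPH_CLOSE,np.ones((5,5))),c,40,200))
for v in (190,215,230):print('white',rects(whites(im,v),c,0,600))
E
```

```text
time: 0.93
tool_pos: [366.1, 189.4, 273.8]
tcp_rot: [3.142, -0.0, -3.141]
contact_force: [1.3, 0.3, -1.0]
grip_width: 91.9
finger_force: 0.0
time: 1.77
tool_pos: [455.1, 42.1, 318.5]
tcp_rot: [3.141, -0.001, 3.142]
contact_force: [-0.2, 0.9, -0.6]
grip_width: 92.1
finger_force: 0.0
[[-0.0, 1.0, 0.0, -41.45], [0.97, 0.0, 0.26, -492.31], [0.26, 0.0, -0.97, 343.3], [0.0, 0.0, 0.0, 1.0]] [387.17920149  41.45356375 458.60564952]
[455.25107246  42.06783463 318.61564318] [ 3.14130998e+00 -3.89590646e-04  3.14157052e+00]
red [(501, 138, 65, 55, -0.052, [397.0, 208.0])]
blue [(528, 34, 67, 50, 0.23, [316.0, 226.0]), (455, -336, 123, 93, 0.228, [24.0, 173.0])]
yellow [(684, 253, 466, 16, -1.571, [474.0, 335.0]), (613, 303, 94, 41, 0.207, [517.0, 287.0]), (613, -219, 95, 40, -0.253, [126.0, 286.0]), (528, -80, 67, 56, -0.054, [227.0, 225.0])]
green [(459, -177, 74, 48, -1.367, [143.0, 172.0])]
white [(560, 75, 127, 79, -0.494, [344.0, 239.0]), (442, -78, 82, 79, -1.496, [233.0, 150.0]), (434, 113, 95, 93, -1.57, [377.0, 141.0]), (433, 18, 99, 86, 0.369, [301.0, 139.0]), (308, -259, 73, 66, 1.385, [76.0, 45.0])]
white [(442, -85, 77, 56, 0.052, [225.0, 146.0]), (412, 3, 83, 28, -1.57, [294.0, 130.0]), (432, 114, 93, 78, -1.519, [378.0, 139.0]), (310, -259, 70, 60, 1.379, [77.0, 47.0])]
white [(442, -87, 75, 55, 0.0, [226.0, 145.0]), (412, 3, 83, 27, -1.57, [294.0, 130.0]), (432, 114, 93, 76, -1.52, [378.0, 139.0]), (310, -259, 68, 58, 1.386, [77.0, 47.0])]
```

View pics/w1.png

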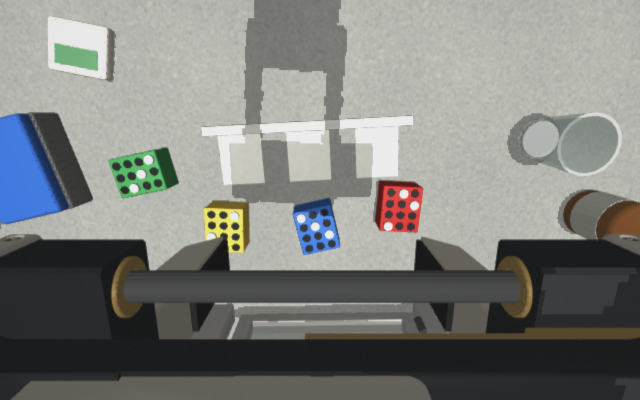

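Wrist view: the strip runs from (202,131) to (412,120), and its marks are partly shadowed. The racks are at yellow (226,226), blue (316,227) and red (400,206). I zoom on the strip for exact corners.

Run:
```python
import cv2
im=cv2.imread('pics/w1.png');cv2.imwrite('pics/w1c.png',cv2.resize(im[105:195,190:430],None,fx=3.3333,fy=3.3333,interpolation=cv2.INTER_CUBIC))
```

```text
(no output)
```

View pics/w1c.png

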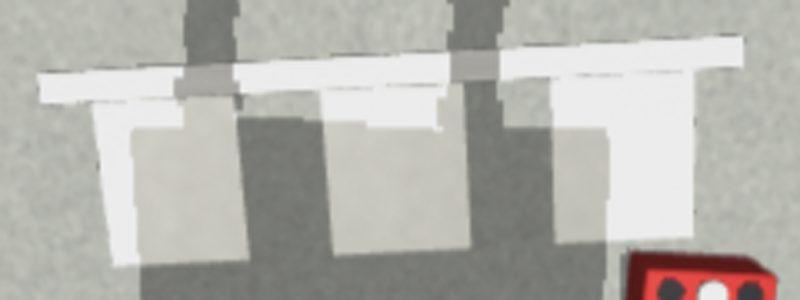

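Run:
```python
from h import *
c=cam('wrist')
g=lambda L,z: ray(c,[(190+a*.3,105+b*.3) for a,b in L],z)
far=g([(42,104),(743,66)],10);near=g([(38,74),(741,37)],10)
mk=g([(113,266),(250,259),(333,255),(470,246),(555,243),(693,236)],0)
print(far,near,mk)
d=far[1]-far[0];d/=np.linalg.norm(d);n=np.array([d[1],-d[0]]);print('yaw',np.arctan2(n[1],n[0]),np.linalg.norm(far[1]-far[0]),(near-far)@n)
m=far.mean(0)
for p in mk: print((p-m)@n-30.5,(p-m)@d)
for s in (1,0,-1): print('bay',m+30.5*n+90*s*d)
# top view check
im=cv2.imread('pics/top0.png');t=cam('top')
g=cv2.cvtColor(im,cv2.COLOR_BGR2GRAY);mm=cv2.inRange(whites(im,205),1,255);mm[:200]=0;mm[236:]=0;mm[:,:262]=0;mm[:,352:]=0
print(rects(mm,t,0,60))
# knob: top view red near (307,138), reagents
k=cv2.findContours(mask(im,'red',90,50)[125:150,280:340],cv2.RETR_EXTERNAL,cv2.CHAIN_APPROX_NONE)[0]
for q in k: print('knob px',q[:,0].min(0)+[280,125],q[:,0].max(0)+[280,125],ray(t,q[:,0].mean(0)+[280,125],225))
cv2.imwrite('pics/top0c.png',cv2.resize(im[120:170,200:410],None,fx=3.8,fy=3.8,interpolation=cv2.INTER_CUBIC))
s=cv2.imread('pics/scene0.png');sc=cam('scene')
for q in cv2.findContours(mask(s,'red',90,50)[170:215,365:400],cv2.RETR_EXTERNAL,cv2.CHAIN_APPROX_NONE)[0]: print('scene knob',q[:,0].min(0)+[365,170],q[:,0].max(0)+[365,170])
```

```text
[[ 416.45119604 -110.52984659]
 [ 402.10634434  157.51317699]] [[ 405.21057811 -111.05997528]
 [ 391.41613967  156.01996908]] [[481.8723144  -90.76495833]
 [478.94929198 -34.90884946]
 [477.2822486   -1.15625402]
 [473.55122678  54.41683113]
 [472.30379036  88.81230134]
 [469.41043505 144.50728349]]
yaw 0.053465970219056407 268.42659566210983 [-11.25288583 -10.75472653]
35.883879429833456 -117.97279022728895
35.950012332378904 -62.04028996961545
36.089106705026 -28.246838161092622
35.333269881170224 27.446222696351175
35.92572715647114 61.85920662510294
36.012874087950934 117.62922498264666
bay [434.9255417  114.99299367]
bay [439.73518677  25.12160048]
bay [444.54483185 -64.74979272]
[(437, 20, 265, 75, -1.518, [308.0, 220.0])]
knob px [305 134] [309 142] [[669.98698156  17.48104616]]
scene knob [379 180] [384 200]
```

View pics/top0c.png

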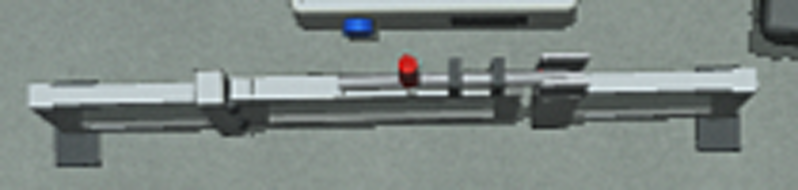

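Bays found: left (435,115), middle (440,25), right (444.5,-65), yaw 0.053. In the crop the knob is at top pixel (307,138) and the guard is tilted slightly the same way. First I grasp the red rack.

```bash
python3 -m pendant '[[[0.42,0.81,-0.3],[0,0,0],1],[[0.42,0.81,-0.3],[0,0,0],1],[[0.42,0.81,-0.3],[0,0,0],1],[[0.42,0.81,-0.3],[0,0,0],1],[[0,0,-1],[0,0,0],1],[[0,0,-1],[0,0,0],1],[[0,0,-1],[0,0,0],1],[[0,0,-1],[0,0,0],1],[[0,0,-1],[0,0,0],1],[[0,0,-1],[0,0,0],1]]'
python3 -m pendant '[[[0,0,-1],[0,0,0],1],[[0,0,-1],[0,0,0],1],[[0,0,-0.5],[0,0,0],1],[[0,0,0],[0,0,0],0],[[0,0,0],[0,0,0],-1],[[0,0,0],[0,0,0],-1],[[0,0,0],[0,0,0],-1],[[0,0,0],[0,0,0],-1],[[0,0,0],[0,0,0],-1],[[0,0,0],[0,0,0],-1]]'
```

```text
time: 2.65
tool_pos: [505.7, 139.1, 101.6]
tcp_rot: [3.141, 0.0, 3.141]
contact_force: [-0.0, 0.1, -0.7]
grip_width: 91.8
finger_force: 0.0
time: 3.48
tool_pos: [506.7, 138.5, 28.6]
tcp_rot: [3.141, 0.002, 3.14]
contact_force: [-0.9, 1.0, 7.6]
grip_width: 50.5
finger_force: 30.4
```

```bash
python3 -m pendant '[[[0,0,0.7],[0,0,0],-1],[[-0.57,-0.195,0],[0,0,0.11],-1],[[-0.57,-0.195,0],[0,0,0.11],-1],[[-0.57,-0.195,0],[0,0,0.11],-1],[[-0.57,-0.195,0],[0,0,0.12],-1],[[0,0,0],[0,0,0],-1],[[0,0,-0.35],[0,0,0],-1],[[0,0,-0.35],[0,0,0],-1],[[0,0,0],[0,0,0],-1],[[0,0,0],[0,0,0],-1]]'
python3 -m pendant '[[[0,0,0],[0,0,0],0.35],[[0,0,0],[0,0,0],0.35],[[0,0,0],[0,0,0],0.35],[[0,0,0],[0,0,0],0.35],[[0,0,0.7],[0,0,0],0.35],[[0,0,1],[0,0,0],0.35],[[0,0,1],[0,0,0],0.35],[[0,0,1],[0,0,0],1],[[0,0,0.5],[0,0,0],1],[[0,0,0],[0,0,0],1]]'
python3 - <<'E'
from h import *
c=cam('wrist');im=bot.capture('wrist');cv2.imwrite('pics/w2.png',im)
for n in ('wrist','top'):
    c=cam(n);im=bot.capture(n)
    for col in ('red','blue','yellow'): print(n,col,[r for r in rects(cv2.morphologyEx(mask(im,col),cv2.MORPH_CLOSE,np.ones((3,3))),c,40,25) if 400<r[0]<600 and abs(r[1])<200 and 40<r[2]<90])
E
```

```text
time: 4.32
tool_pos: [438.1, 114.8, 27.7]
tcp_rot: [3.142, 0.0, -3.09]
contact_force: [-0.0, -0.5, -2.3]
grip_width: 49.8
finger_force: 29.8
time: 5.15
tool_pos: [439.8, 115.1, 157.3]
tcp_rot: [3.141, 0.007, -3.089]
contact_force: [0.9, 0.4, -0.1]
grip_width: 77.3
finger_force: 0.0
wrist red [(434, 114, 63, 49, 0.029, [320.0, 199.0])]
wrist blue [(545, 46, 51, 36, -1.518, [235.0, 322.0])]
wrist yellow [(517, -24, 57, 23, -0.165, [147.0, 287.0])]
top red []
top blue [(532, 31, 62, 50, 0.235, [304.0, 189.0])]
top yellow [(533, -89, 59, 48, -0.014, [339.0, 188.0])]
```

```bash
python3 -m pendant '[[[0.79,-0.69,-0.1],[0,0,0.375],1],[[0.79,-0.69,-0.1],[0,0,0.375],1],[[0.79,-0.69,-0.1],[0,0,0.375],1],[[0.79,-0.69,-0.1],[0,0,0.375],1],[[0,0,-0.6],[0,0,0],1],[[0,0,-1],[0,0,0],1],[[0,0,-1],[0,0,0],1],[[0,0,-1],[0,0,0],1],[[0,0,-0.2],[0,0,0],1],[[0,0,0],[0,0,0],1]]'
python3 -m pendant '[[[0,0,0],[0,0,0],-1],[[0,0,0],[0,0,0],-1],[[0,0,0],[0,0,0],-1],[[0,0,0],[0,0,0],-1],[[0,0,0],[0,0,0],-1],[[0,0,0],[0,0,0],-1],[[0,0,0.7],[0,0,0],-1],[[0,0,0.1],[0,0,0],-1],[[0,0,0],[0,0,0],-1],[[0,0,0],[0,0,0],-1]]'
```

```text
time: 6.13
tool_pos: [530.2, 32.2, 24.7]
tcp_rot: [3.139, -0.007, -2.909]
contact_force: [-0.7, -0.1, -0.3]
grip_width: 91.7
finger_force: 0.0
time: 6.97
tool_pos: [532.6, 32.0, 51.6]
tcp_rot: [-3.142, 0.0, -2.909]
contact_force: [0.1, -1.3, -1.3]
grip_width: 49.8
finger_force: 30.0
```

```bash
python3 -m pendant '[[[-0.76,-0.06,0],[0,0,-0.37],-1],[[-0.76,-0.06,0],[0,0,-0.37],-1],[[-0.76,-0.06,0],[0,0,-0.37],-1],[[-0.76,-0.05,0],[0,0,-0.38],-1],[[0,0,0],[0,0,0],-1],[[0,0,-0.4],[0,0,0],-1],[[0,0,-0.38],[0,0,0],-1],[[0,0,0],[0,0,0],-1],[[0,0,0],[0,0,0],-1],[[0,0,0],[0,0,0],0.3]]'
python3 -m pendant '[[[0,0,0],[0,0,0],0.3],[[0,0,0],[0,0,0],0.3],[[0,0,0],[0,0,0],0.3],[[0,0,0.7],[0,0,0],0.3],[[0,0,1],[0,0,0],0.3],[[0,0,1],[0,0,0],0.3],[[0,0,0.3],[0,0,0],0.5],[[0.7,-1,0],[0,0,-0.1],1],[[0.7,-1,0],[0,0,-0.1],1],[[0,0,0],[0,0,0],1]]'
python3 - <<'E'
from h import *
print(bot.get_obs()['tool_pos'],bot.get_obs()['tcp_rot'])
for n in ('wrist',):
    c=cam(n);im=bot.capture(n);cv2.imwrite('pics/w3.png',im)
    for col in ('red','blue','yellow'): print(n,col,[r for r in rects(cv2.morphologyEx(mask(im,col),cv2.MORPH_CLOSE,np.ones((5,5))),c,40,25) if 400<r[0]<600 and abs(r[1])<200 and 40<r[2]<90])
E
```

```text
time: 7.8
tool_pos: [443.5, 25.1, 28.7]
tcp_rot: [-3.141, 0.003, -3.087]
contact_force: [-0.6, 0.3, 0.2]
grip_width: 53.1
finger_force: 0.0
time: 8.63
tool_pos: [487.3, -39.0, 118.7]
tcp_rot: [-3.139, 0.005, -3.115]
contact_force: [-0.4, -0.6, -0.1]
grip_width: 81.7
finger_force: 0.0
[487.33264043 -39.0187054  118.67074675] [-3.13909148  0.00504174 -3.114842  ]
wrist red [(436, 104, 67, 58, -1.543, [559.0, 142.0])]
wrist blue [(444, 21, 59, 54, 0.055, [421.0, 152.0])]
wrist yellow [(535, 84, 50, 19, 0.246, [497.0, 287.0]), (542, -161, 49, 19, -0.162, [146.0, 287.0]), (508, -81, 50, 36, -1.543, [263.0, 244.0])]
```

```bash
python3 -m pendant '[[[0.53,-0.57,0],[0,0,-0.09],1],[[0.53,-0.57,0],[0,0,-0.09],1],[[0.53,-0.57,0],[0,0,-0.09],1],[[0,0,0],[0,0,0],1],[[0,0,-1],[0,0,0],1],[[0,0,-1],[0,0,0],1],[[0,0,-1],[0,0,0],1],[[0,0,0],[0,0,0],-1],[[0,0,0],[0,0,0],-1],[[0,0,0],[0,0,0],-1]]'
python3 -m pendant '[[[0,0,0],[0,0,0],-1],[[0,0,0],[0,0,0],-1],[[0,0,0],[0,0,0],-1],[[0,0,0],[0,0,0],-1],[[0,0,0.7],[0,0,0],-1],[[0,0,0.1],[0,0,0],-1],[[0,0,0],[0,0,0],-1],[[0,0,0],[0,0,0],-1],[[0,0,0],[0,0,0],-1],[[0,0,0],[0,0,0],-1]]'
```

```text
time: 9.52
tool_pos: [531.4, -85.8, 29.4]
tcp_rot: [-3.142, 0.001, 3.139]
contact_force: [0.4, 0.1, -0.5]
grip_width: 76.5
finger_force: 0.0
time: 10.35
tool_pos: [530.6, -86.0, 51.6]
tcp_rot: [3.141, -0.001, 3.139]
contact_force: [0.5, 1.0, -0.9]
grip_width: 50.0
finger_force: 29.9
```

```bash
python3 -m pendant '[[[-0.72,0.18,0],[0,0,0.12],-1],[[-0.72,0.18,0],[0,0,0.12],-1],[[-0.72,0.18,0],[0,0,0.12],-1],[[-0.74,0.17,0],[0,0,0.11],-1],[[0,0,0],[0,0,0],-1],[[0,0,-0.4],[0,0,0],-1],[[0,0,-0.38],[0,0,0],-1],[[0,0,0],[0,0,0],-1],[[0,0,0],[0,0,0],-1],[[0,0,0],[0,0,0],0.3]]'
python3 -m pendant '[[[0,0,0],[0,0,0],0.3],[[0,0,0],[0,0,0],0.3],[[0,0,0],[0,0,0],0.3],[[0,0,0.7],[0,0,0],0.3],[[0,0,1],[0,0,0],0.3],[[0,0,1],[0,0,0],0.3],[[-0.2,0.8,1],[0,0,0],0.5],[[-0.2,1,1],[0,0,0],0.5],[[-0.2,1,1],[0,0,0],0.5],[[0,0,1],[0,0,0],0.5]]'
python3 -m pendant '[[[0,0,1],[0,0,0],0.5],[[0,0,1],[0,0,0],0.5],[[0,0,0.5],[0,0,0],0.5],[[0,0,0],[0,0,0],0.5],[[0,0,0],[0,0,0],0.5],[[0,0,0],[0,0,0],0.5],[[0,0,0],[0,0,0],0.5],[[0,0,0],[0,0,0],0.5],[[0,0,0],[0,0,0],0.5],[[0,0,0],[0,0,0],0.5]]'
python3 - <<'E'
from h import *
print(bot.get_obs()['tool_pos'],bot.get_obs()['tcp_rot'])
for n in ('wrist','top'):
    c=cam(n);im=bot.capture(n);cv2.imwrite(f'pics/{n}4.png',im)
    for col in ('red','blue','yellow'): print(n,col,[r for r in rects(cv2.morphologyEx(mask(im,col),cv2.MORPH_CLOSE,np.ones((5,5))),c,40,25) if 400<r[0]<600 and abs(r[1])<200 and 40<r[2]<90])
E
```

```text
time: 11.18
tool_pos: [444.3, -64.9, 28.8]
tcp_rot: [3.141, -0.0, -3.088]
contact_force: [-0.4, 0.8, -0.7]
grip_width: 53.1
finger_force: 0.0
time: 12.02
tool_pos: [424.5, 21.1, 229.8]
tcp_rot: [3.14, -0.001, -3.086]
contact_force: [0.6, -0.7, -0.6]
grip_width: 68.9
finger_force: 0.0
time: 12.85
tool_pos: [426.3, 17.5, 302.7]
tcp_rot: [3.141, -0.001, -3.088]
contact_force: [0.5, -0.0, -0.3]
grip_width: 68.9
finger_force: 0.0
[426.28519515  17.49892512 302.72538128] [ 3.14123133e+00 -1.16592122e-03 -3.08821450e+00]
wrist red [(435, 111, 62, 54, 0.028, [399.0, 184.0])]
wrist blue [(442, 25, 62, 49, 0.049, [327.0, 186.0])]
wrist yellow [(586, -166, 89, 31, -0.135, [172.0, 287.0]), (444, -63, 62, 53, 0.052, [253.0, 184.0])]
top red []
top blue []
top yellow []
```

View pics/wrist4.png

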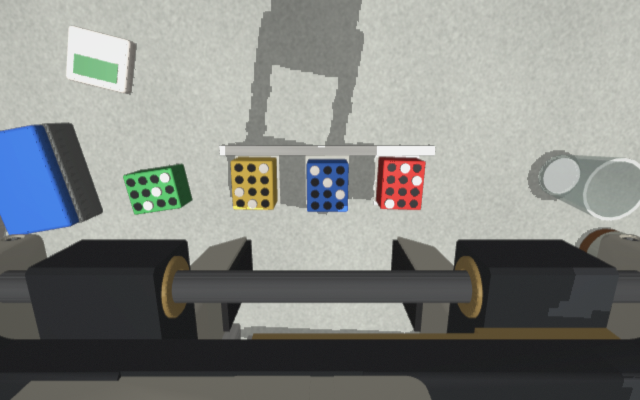

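The racks stand on the marks: yellow (253,184), blue (327,186), red (399,184), all square. Now I look at the knob and gate from above.

```bash
python3 -m pendant '[[[0.84,0,0.24],[0,0,0],0.5],[[0.84,0,0.24],[0,0,0],0.5],[[0.84,0,0.24],[0,0,0],0.5],[[0.84,0,0.24],[0,0,0],0.5],[[0.84,0,0.24],[0,0,0],0.5],[[0.84,0,0.24],[0,0,0],0.5],[[0.84,0,0.24],[0,0,0],0.5],[[0.84,0,0.24],[0,0,0],0.5],[[0,0,0],[0,0,0],0.5],[[0,0,0],[0,0,0],0.5]]'
python3 - <<'E'
from h import *
print(bot.get_obs()['tool_pos'],bot.get_obs()['tcp_rot'])
c=cam('wrist');im=bot.capture('wrist');cv2.imwrite('pics/w5.png',im);print(c)
for q in cv2.findContours(mask(im,'red',90,50),cv2.RETR_EXTERNAL,cv2.CHAIN_APPROX_NONE)[0]:
    if cv2.contourArea(q)>40: print(q[:,0].min(0),q[:,0].max(0),ray(c,q[:,0].mean(0),203))
E
```

```text
time: 13.78
tool_pos: [628.6, 17.4, 359.5]
tcp_rot: [3.141, -0.002, -3.088]
contact_force: [-0.4, -0.3, 0.5]
grip_width: 68.7
finger_force: 0.0
[628.61498713  17.38767582 359.52506473] [ 3.14128777e+00 -1.68872133e-03 -3.08819521e+00]
(np.float64(344.74380427423836), 321.5000008384826, 204.6950594593958, array([[-5.39377688e-02,  9.98544255e-01,  2.97668819e-04,
         1.70343262e+01],
       [ 9.65051276e-01,  5.20520339e-02,  2.56839678e-01,
        -6.70320286e+02],
       [ 2.56450290e-01,  1.41406248e-02, -9.66453978e-01,
         3.38913658e+02],
       [ 0.00000000e+00,  0.00000000e+00,  0.00000000e+00,
         1.00000000e+00]]))
[314 224] [332 260] [[675.09304717  20.58675338]]
[384   0] [432  43] [[486.01633488  76.37247122]]
```

View pics/w5.png

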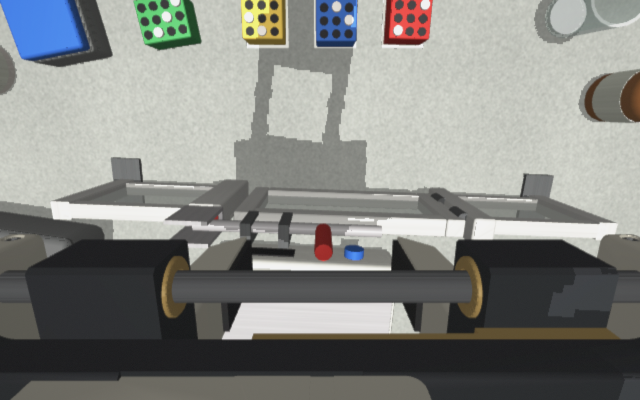

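Run:
```python
from h import *
c=cam('wrist');t=cam('top')
print('knob base',ray(c,(323.5,227),178),'top',ray(c,(323.2,252.5),230),'edge bottom',ray(c,(323,260),230))
L=ray(c,[(53,218),(613,238)],150);N=ray(c,[(54,204),(598,224)],150);d=L[1]-L[0];print(L,N,'yaw',np.arctan2(-d[0],d[1]),np.linalg.norm(d))
# top view of guard ends, z=150 : crop px/3.8
g=lambda a,b:(200+a/3.8,120+b/3.8)
P=ray(t,[g(31,86),g(31,106),g(755,69),g(755,90)],150);print(P)
print('top knob', ray(t,g(408,66),225))
print('gate left/right end px wrist',ray(c,[(463,220),(455,236),(474,236),(185,206)],150))
```

```text
knob base [[667.97407076  21.08076519]] top [[673.11461916  20.8042864 ]] edge bottom [[679.93362544  21.01184116]]
[[ 682.77626204 -265.42526363]
 [ 673.01531235  334.25494825]] [[ 667.21354149 -262.14094914]
 [ 658.2267156   313.97940194]] yaw 0.016275487541322017 599.7596457357041
[[ 675.39640376  335.13255756]
 [ 658.34902098  335.02686664]
 [ 683.79404899 -276.66144492]
 [ 665.81033031 -276.21615358]]
top knob [[673.02571675  15.92109263]]
gate left/right end px wrist [[ 661.54779769  169.44624254]
 [ 679.91978948  163.71446268]
 [ 678.81825112  184.14518515]
 [ 661.98975817 -124.94400189]]
```

Run:
```python
import cv2
im=cv2.imread('pics/w5.png');cv2.imwrite('pics/w5c.png',cv2.resize(im[175:270,170:500],None,fx=2.4,fy=2.4,interpolation=cv2.INTER_CUBIC))
```

```text
(no output)
```

View pics/w5c.png

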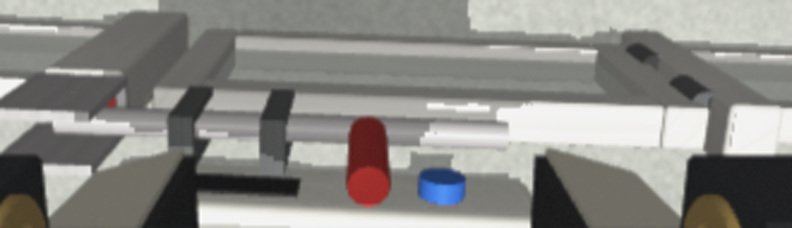

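The knob is at about (671.5, 19.5), the guard yaw is 0.016 and the hinge is near y≈175. Turn by -1.608 rad and descend over the knob.

```bash
python3 -m pendant '[[[0.1,0,-0.15],[0,0,-0.96],0.5],[[0.1,0,-0.15],[0,0,-0.96],0.5],[[0.1,0,-0.15],[0,0,-0.96],0.5],[[0.1,0,-0.15],[0,0,-0.96],0.5],[[0.1,0,-0.15],[0,0,-0.96],0.5],[[0.1,0,-0.15],[0,0,-0.96],0.5],[[0.1,0,-0.15],[0,0,-0.96],0.5],[[0.1,0,-0.15],[0,0,-0.96],0.5],[[0.1,0,-0.15],[0,0,-0.96],0.5],[[0.1,0,-0.15],[0,0,-0.96],0.5]]'
python3 -m pendant '[[[0.1,0.02,-0.15],[0,0,-0.96],0.5],[[0.1,0.02,-0.15],[0,0,-0.96],0.5],[[0.1,0.02,-0.15],[0,0,-0.96],0.5],[[0.13,0.01,-0.15],[0,0,-0.92],0.5],[[0,0,0],[0,0,0],0.5],[[0,0,0],[0,0,0],0.5],[[0,0,0],[0,0,0],0.5],[[0,0,0],[0,0,0],0.5],[[0,0,0],[0,0,0],0.5],[[0,0,0],[0,0,0],0.5]]'
python3 - <<'E'
from h import *
print(bot.get_obs()['tool_pos'],bot.get_obs()['tcp_rot'],bot.get_obs()['joint_positions'])
c=cam('wrist');im=bot.capture('wrist');cv2.imwrite('pics/w6.png',im)
for q in cv2.findContours(mask(im,'red',90,50),cv2.RETR_EXTERNAL,cv2.CHAIN_APPROX_NONE)[0]:
    if cv2.contourArea(q)>40: print(q[:,0].min(0),q[:,0].max(0),ray(c,q[:,0].mean(0),205))
E
```

```text
time: 14.67
tool_pos: [656.8, 17.6, 316.1]
tcp_rot: [-3.141, -0.0, 2.037]
contact_force: [0.2, 0.2, -0.1]
grip_width: 69.0
finger_force: 0.0
time: 15.5
tool_pos: [670.8, 19.5, 298.3]
tcp_rot: [3.141, 0.0, 1.588]
contact_force: [0.5, 0.4, -1.1]
grip_width: 68.6
finger_force: 0.0
[670.81420339  19.54232517 298.26115691] [3.14106672e+00 5.36892034e-05 1.58783320e+00] [-8.49665546e-02  6.01244743e-01  9.55039934e-01  1.43710337e-07
  1.58477931e+00 -1.02003442e-01]
[313 192] [337 233] [[674.44209432  20.11220773]]
[78 60] [153 108] [[537.79563986 103.21625333]]
```

View pics/w6.png

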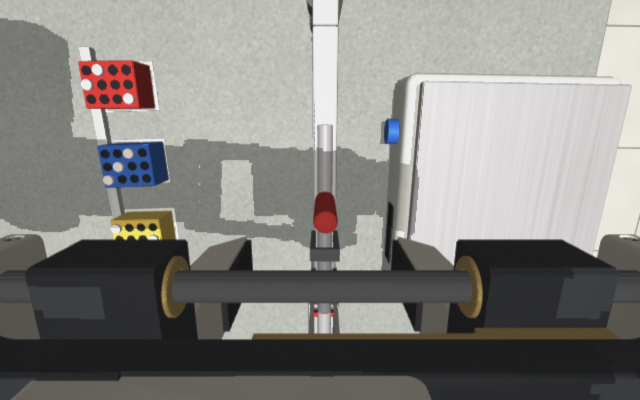

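The knob's top is at (325,215), centred between the fingers. The shaker block is low and clear. Descend and grip.

```bash
python3 -m pendant '[[[0.08,0.02,-0.6],[0,0,0],0.5],[[0,0,-0.8],[0,0,0],0.5],[[0,0,-0.8],[0,0,0],0.5],[[0,0,-0.8],[0,0,0],0.5],[[0,0,0],[0,0,0],-1],[[0,0,0],[0,0,0],-1],[[0,0,0],[0,0,0],-1],[[0,0,0],[0,0,0],-1],[[0,0,0],[0,0,0],-1],[[0,0,0],[0,0,0],-1]]'
python3 -m pendant '[[[0,0,0],[0,0,0],-1],[[0,0,0],[0,0,0],-1],[[0,0,0.1],[0,0,0],-1],[[0,0,0.1],[0,0,0],-1],[[0,0,0.1],[0,0,0],-1],[[0,0,0.1],[0,0,0],-1],[[0,0,0],[0,0,0],-1],[[0,0,0],[0,0,0],-1],[[0,0,0],[0,0,0],-1],[[0,0,0],[0,0,0],-1]]'
```

```text
time: 16.38
tool_pos: [673.8, 20.2, 209.3]
tcp_rot: [3.139, 0.0, 1.587]
contact_force: [0.2, -0.2, -0.2]
grip_width: 33.2
finger_force: 0.0
time: 17.22
tool_pos: [673.2, 20.2, 219.6]
tcp_rot: [-3.141, -0.0, 1.587]
contact_force: [-0.2, 0.5, -2.1]
grip_width: 15.4
finger_force: 30.0
```

```bash
python3 -m pendant '[[[0,0,0.1],[0,0,0],-1],[[0,0,0.05],[0,0,0],-1],[[0,0,0],[0,0,0],-1],[[0,0.1,0],[0,0,0],-1],[[0,0.1,0],[0,0,0],-1],[[0,0.1,0],[0,0,0],-1],[[0,0,0],[0,0,0],-1],[[0,0,0],[0,0,0],-1],[[0,0,0],[0,0,0],-1],[[0,0,0],[0,0,0],-1]]'
```

```text
time: 18.05
tool_pos: [673.2, 29.6, 224.3]
tcp_rot: [-3.141, -0.0, 1.587]
contact_force: [-2.1, 1.8, -1.9]
grip_width: 15.3
finger_force: 30.0
```

```bash
python3 -m pendant '[[[0,0.15,0],[0,0,0],-1],[[0,0.15,0],[0,0,0],-1],[[-0.01,0.15,0],[0,0,0],-1],[[0,0.15,0],[0,0,0],-1],[[0,0.1,0],[0,0,0],-1],[[-0.01,0.1,0],[0,0,0],-1],[[0,0,0],[0,0,0],-1],[[0,0,0],[0,0,0],-1],[[0,0,0],[0,0,0],-1],[[0,0,0],[0,0,0],-1]]'
```

```text
time: 18.88
tool_pos: [672.8, 53.4, 224.4]
tcp_rot: [3.141, -0.001, 1.587]
contact_force: [-1.4, 0.3, -2.0]
grip_width: 15.7
finger_force: 30.0
```

The bolt has moved 33 mm with no resistance. Lower it, release, rise clear and check where the knob stands.

```bash
python3 -m pendant '[[[0,0,-0.15],[0,0,0],-1],[[0,0,-0.15],[0,0,0],-1],[[0,0,-0.1],[0,0,0],-1],[[0,0,0],[0,0,0],-0.3],[[0,0,0],[0,0,0],0.1],[[0,0,0],[0,0,0],0.1],[[0,0,0],[0,0,0],0.1],[[0,0,0.6],[0,0,0],0.1],[[0,0,0.8],[0,0,0],0.1],[[0,0,0],[0,0,0],0.1]]'
python3 -m pendant '[[[0,0,0.8],[0,0,0],0.1],[[0,0,0.5],[0,0,0],0.1],[[0,0,0],[0,0,0],0.1],[[0,0,0],[0,0,0],0.1],[[0,0,0],[0,0,0],0.1],[[0,0,0],[0,0,0],0.1],[[0,0,0],[0,0,0],0.1],[[0,0,0],[0,0,0],0.1],[[0,0,0],[0,0,0],0.1],[[0,0,0],[0,0,0],0.1]]'
python3 - <<'E'
from h import *
c=cam('wrist');im=bot.capture('wrist');cv2.imwrite('pics/w7.png',im)
for q in cv2.findContours(mask(im,'red',90,50),cv2.RETR_EXTERNAL,cv2.CHAIN_APPROX_NONE)[0]:
    if cv2.contourArea(q)>40: print(q[:,0].min(0),q[:,0].max(0),ray(c,q[:,0].mean(0),205))
E
```

```text
time: 19.72
tool_pos: [674.6, 53.1, 259.9]
tcp_rot: [3.132, 0.0, 1.587]
contact_force: [-0.1, 0.7, 0.8]
grip_width: 50.1
finger_force: 0.0
time: 20.55
tool_pos: [672.7, 53.2, 293.1]
tcp_rot: [-3.141, 0.0, 1.587]
contact_force: [0.1, -0.2, 0.3]
grip_width: 50.8
finger_force: 0.0
[309 194] [334 236] [[673.92103762  53.2784942 ]]
[79 93] [153 139] [[540.03743412 117.7565373 ]]
```

```bash
python3 -m pendant '[[[-0.01,0.7,0],[0,0,0],0.1],[[-0.01,0.7,0],[0,0,0],0.1],[[-0.01,0.66,0],[0,0,0],0.1],[[0,0,-0.8],[0,0,0],0.1],[[0,0,-0.8],[0,0,0],0.1],[[0,0,-0.8],[0,0,0],0.1],[[0,0,-0.8],[0,0,0],0.1],[[0,0,-0.8],[0,0,0],0.1],[[0,0,0],[0,0,0],0.1],[[0,0,0],[0,0,0],0.1]]'
python3 -m pendant '[[[0,0,-0.3],[0,0,0],0.1],[[0,0,-0.3],[0,0,0],0.1],[[0,0,-0.3],[0,0,0],0.1],[[0,0,-0.1],[0,0,0],0.1],[[0,0,0],[0,0,0],-1],[[0,0,0],[0,0,0],-1],[[0,0,0],[0,0,0],-1],[[0,0,0],[0,0,0],-1],[[0,0,0],[0,0,0],-1],[[0,0,0],[0,0,0],-1]]'
```

```text
time: 21.43
tool_pos: [671.3, 115.0, 172.5]
tcp_rot: [-3.139, 0.0, 1.587]
contact_force: [-0.8, 0.2, 0.1]
grip_width: 50.6
finger_force: 0.0
time: 22.27
tool_pos: [671.9, 115.0, 143.8]
tcp_rot: [3.141, -0.0, 1.587]
contact_force: [-0.8, 0.1, 1.9]
grip_width: 20.2
finger_force: 30.0
```

Gripped on the 20 mm rail. Now swing it about the hinge by -0.42 rad.

```bash
python3 -m pendant '[[[-0.04,0.001,0],[0,0,-0.17],-1],[[-0.04,0.001,0],[0,0,-0.18],-1],[[-0.04,0.002,0],[0,0,-0.17],-1],[[-0.04,0.004,0],[0,0,-0.18],-1],[[-0.04,0.005,0],[0,0,-0.17],-1],[[-0.04,0.006,0],[0,0,-0.18],-1],[[-0.04,0.008,0],[0,0,-0.17],-1],[[-0.04,0.01,0],[0,0,-0.18],-1],[[0,0,0],[0,0,0],-1],[[0,0,0],[0,0,0],-1]]'
```

```text
time: 23.1
tool_pos: [662.2, 115.7, 143.8]
tcp_rot: [3.141, 0.001, 1.418]
contact_force: [-1.1, -3.7, 4.5]
grip_width: 19.7
finger_force: 30.1
```

```bash
python3 -m pendant '[[[-0.06,0.012,0],[0,0,-0.26],-1],[[-0.06,0.013,0],[0,0,-0.26],-1],[[-0.06,0.015,0],[0,0,-0.26],-1],[[-0.06,0.016,0],[0,0,-0.26],-1],[[-0.06,0.018,0],[0,0,-0.26],-1],[[-0.06,0.019,0],[0,0,-0.26],-1],[[-0.06,0.02,0],[0,0,-0.26],-1],[[-0.06,0.022,0],[0,0,-0.26],-1],[[0,0,0],[0,0,0],-1],[[0,0,0],[0,0,0],-1]]'
python3 -m pendant '[[[0,0,0],[0,0,0],-1],[[0,0,0],[0,0,0],-1],[[0,0,0],[0,0,0],-1],[[0,0,0],[0,0,0],-1],[[0,0,0],[0,0,0],-1],[[0,0,0],[0,0,0],-1],[[0,0,0],[0,0,0],-1],[[0,0,0],[0,0,0],-1],[[0,0,0],[0,0,0],-1],[[0,0,0],[0,0,0],-1]]'
python3 - <<'E'
from h import *
o=bot.get_obs();print(o['moment'],o['dq'])
im=bot.capture('scene');cv2.imwrite('pics/s9.png',cv2.resize(im[100:350,150:550],None,fx=2,fy=2,interpolation=cv2.INTER_CUBIC))
m=mask(im,'red',90,50);sc=cam('scene')
for q in cv2.findContours(m,cv2.RETR_EXTERNAL,cv2.CHAIN_APPROX_NONE)[0]:
    if cv2.contourArea(q)>10: print(q[:,0].min(0),q[:,0].max(0),ray(sc,q[:,0].mean(0),203))
E
```

```text
time: 23.93
tool_pos: [647.9, 119.6, 143.8]
tcp_rot: [3.141, 0.001, 1.169]
contact_force: [-1.0, -3.7, 5.9]
grip_width: 19.8
finger_force: 30.1
time: 24.77
tool_pos: [647.9, 119.6, 143.8]
tcp_rot: [3.141, 0.001, 1.169]
contact_force: [-0.7, -3.1, 6.5]
grip_width: 19.9
finger_force: 30.1
[-0.6498207   0.25722675  0.49674544] [-5.89963119e-04  2.09937983e-04 -4.22983589e-04 -2.04132741e-04
 -5.50629576e-05  2.95082582e-05]
[219 315] [247 342] [[ 592.73192842 -506.94140885]]
[ 70 279] [ 80 291] [[ 244.2723158  -563.69819103]]
[307 193] [328 213] [[ 550.32779667 -100.68352739]]
[368 167] [373 187] [[622.85802585  65.59564173]]
```

View pics/s9.png

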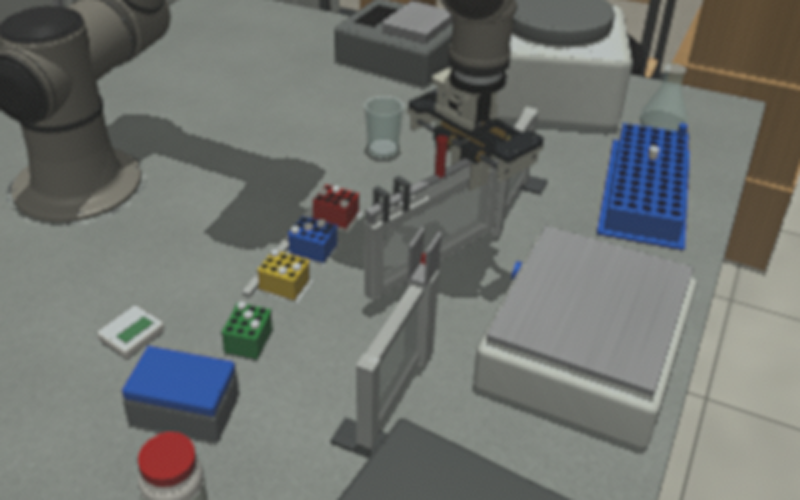

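The gate stands open by about 0.41 rad, with its free stile near (385,260) in the crop. It is clear of the racks and held by the gripper. Hand in.

```bash
python3 -c "
from plant import bot
print(bot.close_job())"
```

```text
the job is handed in; nothing more can be done
None
```

The job is handed in, with no verdict returned: all three racks measured within a few millimetres of their marks, the bolt was drawn about 33 mm, and the gate is held open by the gripper at about 0.41 rad (roughly 10 cm), clear of the racks.

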